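Line up cast hubs by size on the sample board

ROBOT

A 7-joint arm with a two-finger parallel gripper is mounted at the origin on the work surface. World frame = base frame: x ahead of the robot, y to its left, z up, the work surface at z = 0. Lengths are in m, angles in degrees, forces in N, time in s.
With the tool pointing down it reaches from about 0.425 to 0.825 m from the base axis. Payload 3.6 kg.
Tool frame: the origin (TCP) lies at the very end of the fingers, on their centre line; the grasp point (between the pads) lies 19 mm behind it; y points along the fingers, z is the direction in which the jaws open and shut, and the axes are right-handed (so a half turn about y gives the same grasp; the last joint's range is limited). The gripper opens to 85 mm and grips with 20 to 120 N. Pads are 22 mm wide; open, the fingers measure 114 mm over their backs; the gripper's body (76 mm by 85 mm) begins 54 mm behind the grasp point. The pads swing forward as they close: fully open they stand 13 mm farther back than shut.
Start: joints at [-70.273, 35.231, -0.722, 81.555, 0.464, 63.22, -2.315], TCP at [0.236, 0.606, 0.231] pointing down, gripper open.
Joint ranges: [-178.69, 178.69], [-17.37, 117.87], [-77.05, 75.6], [15.02, 138.74], [-78.02, 258.01], [0.78, 113.62], [-162.83, 162.83]. Speed limits (degrees/s): [159.86, 159.86, 180, 180, 180, 180, 180].

INTERFACE

Orientations are given as a 3x3 rotation matrix whose columns are the frame's x, y, z axes.
In Python, from workcell import get_state, read_camera, job_done gives the robot as it stands.
- The arm moves only by the shell command python3 -m handwheel 'ROWS' [FORCE]. ROWS is text: rows parted by semicolons, each of 5 numbers parted by spaces: the shift along the tool's x, y, z normalised to -1 to 1, where 1 is 0.3 m, then the turn about the tool's y normalised to -1 to 1, where 1 is 360 degrees, then the finger opening in mm, from 0 to 85.4. A call has 1 to 5 rows; each row is the pose to reach, as a shift and turn from the pose commanded when the call began, along the tool's axes at that moment, turning the shorter way round; what a row does not reach only later rows make up. A row lasts 1/12 s, in which the tool goes at most 41.7 mm and 7.16 degrees, less where a joint would pass 70% of its speed; a pose out of reach is approached as far as the arm can. A call with a number of a shift or a turn outside -1 to 1 is refused whole. A call with a gripper value outside its range is refused whole. The fingers move at their own pace and stop on an object; FORCE is the grip in N (left out, the last holds). Time passes only in rows, so rows that repeat a pose let the fingers close. It gives the time, the measured TCP pose, the force and the opening at its end, in the units of the state.
- get_state(): the state, without advancing time (a new reading comes with each control period).
- read_camera(name): name is "scene" or "top" or "wrist"; returns a dict with "image" (480x640x3 uint8, red, green, blue), "vfov" (degrees; the focal length in pixels is half the picture's height over the tangent of half this angle, whatever the lens; pixels are square), "cx", "cy" (the principal point, pixels), "T" (4x4, takes a point from camera to world coordinates). Camera axes: x right, y down, z forward; pixel columns grow to the right and rows downward; lengths in m; the calibration is good to about 2 mm. A picture is of the moment at which its call begins. There is no depth.
- job_done(): hands the job in, once; it reports no verdict.
The state is a dict: "clock": time; "q": joint angles; "joint_velocities": joint speeds; "tau": joint torques, N m; "tool_pos": TCP position; "eef_rot": TCP orientation; "contact_force": force on the tool from outside, world axes, zero at the start; "torque": the same for the moment, N m; "width": opening from 0.0 (shut) to 1.0 (fully open).
Only numpy, scipy, OpenCV 4.12 (cv2) and the standard library are available. Lean on these libraries where they do the work, as an engineer would, in place of code of your own. Each camera call takes 0.05 s, during which the arm holds its last target.

TASK

Line the four black hubs up by size on the round marks of the plywood sample board: the smallest on the green mark, then larger and larger along the row, with the largest on the red mark. Stand each hub upright and centred on its own mark, and leave the spray can and the screwdriver where they are.

Things in the scene. Friction and masses are not known exactly. Their poses are not given: they have to be found in the camera images.
- hub_48: loose black cast hub, the smallest of the four: a round flange 48 mm in diameter and 14 mm thick with an upright round boss, 30 mm in diameter, at its centre, bright on top; 50 mm tall overall, about 100 g. Starts upright on the table. Origin at the centre of its underside, z up through the boss
- hub_63: loose black cast hub, the second smallest of the four: a round flange 63 mm in diameter and 14 mm thick with an upright round boss, 30 mm in diameter, at its centre, bright on top; 50 mm tall overall, about 150 g. Starts upright on the table. Origin at the centre of its underside, z up through the boss
- hub_78: loose black cast hub, the second largest of the four: a round flange 78 mm in diameter and 14 mm thick with an upright round boss, 30 mm in diameter, at its centre, bright on top; 50 mm tall overall, about 210 g. Starts upright on the table. Origin at the centre of its underside, z up through the boss
- hub_93: loose black cast hub, the largest of the four: a round flange 93 mm in diameter and 14 mm thick with an upright round boss, 30 mm in diameter, at its centre, bright on top; 50 mm tall overall, about 280 g. Starts upright on the table. Origin at the centre of its underside, z up through the boss
- mark_green: green round mark, a fixed disc 94 mm in diameter and 2 mm thick on the plywood board; one of four in a straight row, centres 105 mm apart. Origin at the centre of its underside, z up; its top face, on which a hub stands, is 2 mm above the origin (12 mm above the table). It is always at an end of the row, but which end changes; red is at one end, green at the other.
- mark_red: red round mark, a fixed disc 94 mm in diameter and 2 mm thick on the plywood board; one of four in a straight row, centres 105 mm apart. Origin at the centre of its underside, z up; its top face, on which a hub stands, is 2 mm above the origin (12 mm above the table). It is always at an end of the row, but which end changes; red is at one end, green at the other.
- mark_white_1: white round mark, a fixed disc 94 mm in diameter and 2 mm thick on the plywood board; one of four in a straight row, centres 105 mm apart. Origin at the centre of its underside, z up; its top face, on which a hub stands, is 2 mm above the origin (12 mm above the table). It is one of the two middle marks, which look alike; whether it lies beside the green or beside the red mark changes.
- mark_white_2: white round mark, a fixed disc 94 mm in diameter and 2 mm thick on the plywood board; one of four in a straight row, centres 105 mm apart. Origin at the centre of its underside, z up; its top face, on which a hub stands, is 2 mm above the origin (12 mm above the table). It is one of the two middle marks, which look alike; whether it lies beside the green or beside the red mark changes.
- spray_can: bystander: upright loose spray can with a blue label, 52 mm in diameter, 150 mm tall, left of the board. Origin at the centre of its underside, z up
- screwdriver: bystander: loose screwdriver with a yellow handle, lying lengthwise ahead, on the table to the right of the board. Origin at the underside, on its length, x along the shaft towards the tip

How it is judged:
By the outcome, as a careful person would: the job done as asked, in the order asked, and still so for the second after the job is handed in, with the robot touching nothing.
It also fails if it takes over 99 s, if anything falls off the work surface, if the arm or the gripper's body presses on something with over 40 N, if the wrist force passes 120 N, or if a joint passes its speed limit or range.

## Working session

There is one attempt and no reset: what is moved stays moved. The work goes in short steps, Python scripts to look and compute and a shell command to move; the robot and the scene stay as the last step left them, time stands still between calls to the robot, and variables do not carry over. Pictures are saved under pics/ and viewed, and the job is handed in when it is done.

```bash
ls; mkdir -p pics; python3 - <<'E'
from workcell import *
import cv2,numpy as np
s=get_state()
for k,v in s.items(): print(k,np.round(v,4).tolist())
for n in ["scene","top","wrist"]:
    c=read_camera(n); cv2.imwrite(f"pics/{n}0.png",c["image"][:,:,::-1]); print(n,c["vfov"],c["cx"],c["cy"],np.round(c["T"],4).tolist(),[k for k in c])
E
```

```text
pics
clock 0.0
q [-70.2714, 35.2899, -0.7248, 81.643, 0.4632, 63.2209, -2.3147]
joint_velocities [0.0495, 0.0331, 0.0568, -0.0922, -0.1019, 0.1024, -0.0173]
tau [-0.0005, -46.9211, 0.2589, -17.103, 0.01, 0.0097, 0.0]
tool_pos [0.2352, 0.6051, 0.2301]
eef_rot [[0.9321, -0.0009, 0.3623], [-0.3623, -0.0025, 0.9321], [0.0, -1.0, -0.0026]]
contact_force [0.2728, -1.2162, -0.4565]
torque [0.0371, 0.0336, -0.0164]
width 0.9999
scene 43.713320391777195 306.09288508590936 237.34269117896588 [[0.5033, 0.6367, -0.5843, 1.2324], [0.8641, -0.3775, 0.333, -0.3488], [-0.0086, -0.6724, -0.7401, 0.9102], [0.0, 0.0, 0.0, 1.0]] ['image', 'vfov', 'cx', 'cy', 'T']
top 44.918540168963126 311.4223366004722 240.82641498403447 [[0.0189, -0.9971, 0.0733, 0.4664], [-0.9998, -0.0185, 0.0055, 0.0252], [-0.0042, -0.0734, -0.9973, 1.3882], [0.0, 0.0, 0.0, 1.0]] ['image', 'vfov', 'cx', 'cy', 'T']
wrist 63.74541800723312 320.74942643459383 236.7219836185369 [[0.3616, 0.882, 0.3022, 0.158], [0.9323, -0.3416, -0.1186, 0.6341], [-0.0013, 0.3246, -0.9458, 0.3735], [0.0, 0.0, 0.0, 1.0]] ['image', 'vfov', 'cx', 'cy', 'T']
```

View pics/top0.png

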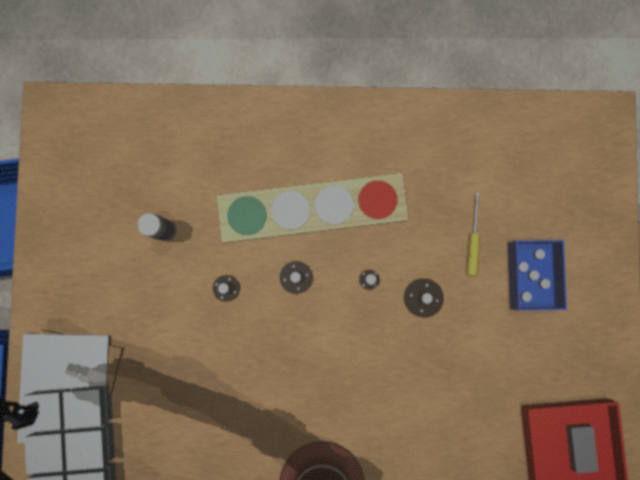

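View pics/scene0.png

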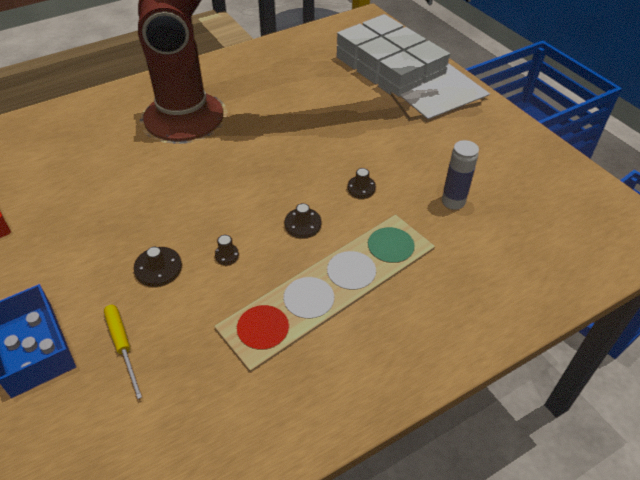

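View pics/wrist0.png

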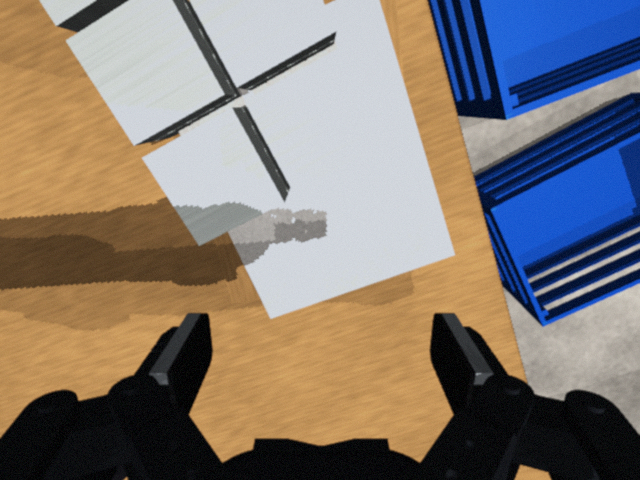

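Top view: the hubs from left to right are 63 (226,288), 78 (296,277), 48 (370,280) and 93 (424,298). The green mark is at (247,215) and the red at (378,200). I'll measure these in both views.

```bash
cat > h.py <<'E'
from workcell import *
import cv2,numpy as np
def ray(c,u,v,z):
    f=240/np.tan(np.radians(c["vfov"]/2)); T=c["T"]
    d=T[:3,:3]@np.array([(u-c["cx"])/f,(v-c["cy"])/f,1]); o=T[:3,3]
    return o+d*(z-o[2])/d[2]
def blobs(m,lo,hi):
    n,l,s,ce=cv2.connectedComponentsWithStats(m.astype(np.uint8))
    return [(ce[i],s[i,4],l==i) for i in range(1,n) if lo<s[i,4]<hi]
def masks(c):
    h=cv2.cvtColor(c["image"],cv2.COLOR_RGB2HSV).astype(int);H,S,V=h[...,0],h[...,1],h[...,2]
    return dict(green=(H>60)&(H<95)&(S>100),red=((H<6)|(H>174))&(S>180)&(V>100),white=(S<40)&(V>120),dark=(V<75))
E
python3 - <<'E'
from h import *
for n in ["top","scene"]:
    c=read_camera(n); M=masks(c)
    for k,z in [("green",.012),("red",.012),("white",.012),("dark",.014)]:
        for ce,a,m in blobs(M[k],25,4000):
            P=ray(c,*ce,z); Q=ray(c,*ce,.05)
            if .3<P[0]<.85 and abs(P[1])<.4:
                cnt,_=cv2.findContours(m.astype(np.uint8),cv2.RETR_EXTERNAL,cv2.CHAIN_APPROX_NONE)
                pts=np.array([ray(c,*p[0],z)[:2] for p in cnt[0]],np.float32)
                (cc,r)=cv2.minEnclosingCircle(pts)
                print(n,k,ce.round(1),a,"plane",P[:2].round(4),"z.05",Q[:2].round(4),"circ",np.round(cc,4),round(2*r,4))
E
```

```text
top white [333.8 204.4] 1249 plane [ 0.6559 -0.0188] z.05 [ 0.6506 -0.0176] circ [ 0.6562 -0.0192] 0.0961
top white [290.1 209.7] 1251 plane [0.6411 0.0852] z.05 [0.6362 0.0835] circ [0.6412 0.0852] 0.0961
top white [475.7 211.5] 88 plane [ 0.6449 -0.3573] z.05 [ 0.64   -0.3467] circ [ 0.6451 -0.3568] 0.0942
top white [294.9 276.8] 72 plane [0.4816 0.0702] z.05 [0.4811 0.069 ] circ [0.4819 0.07  ] 0.0227
top white [370.6 278.9] 74 plane [ 0.4799 -0.1088] z.05 [ 0.4796 -0.1051] circ [ 0.4798 -0.1089] 0.0227
top white [222.9 288. ] 72 plane [0.4518 0.2401] z.05 [0.4522 0.2341] circ [0.452  0.2405] 0.0229
top white [427. 298.] 69 plane [ 0.4376 -0.2422] z.05 [ 0.4383 -0.2348] circ [ 0.4376 -0.2422] 0.0214
top dark [165.9 230.1] 324 plane [0.5865 0.3795] z.05 [0.5834 0.3702] circ [0.5892 0.385 ] 0.0604
top dark [296.4 277.1] 492 plane [0.4809 0.0668] z.05 [0.4805 0.0657] circ [0.4813 0.068 ] 0.0719
top dark [365.6 279.8] 72 plane [ 0.4777 -0.0968] z.05 [ 0.4774 -0.0936] circ [ 0.4785 -0.1036] 0.0408
top dark [229.7 287.4] 244 plane [0.4537 0.2238] z.05 [0.454  0.2186] circ [0.4533 0.2312
[... 857 characters left out ...]
1 plane [0.6408 0.0875] z.05 [0.6658 0.0691] circ [0.6396 0.0882] 0.0948
scene white [308.5 297.1] 1634 plane [ 0.6554 -0.0165] z.05 [ 0.6798 -0.0306] circ [ 0.6544 -0.0157] 0.0948
scene white [131.5 374.2] 162 plane [ 0.6423 -0.3543] z.05 [ 0.6673 -0.3541] circ [ 0.6392 -0.3563] 0.1015
scene dark [360.9 186.6] 499 plane [0.4563 0.2333] z.05 [0.4874 0.2099] circ [0.4525 0.2353] 0.0823
scene dark [302.4 223.5] 802 plane [0.4876 0.0672] z.05 [0.5176 0.0505] circ [0.485  0.0687] 0.0853
scene dark [226.1 253.8] 389 plane [ 0.4821 -0.1038] z.05 [ 0.5123 -0.1137] circ [ 0.4783 -0.1019] 0.0663
scene dark [157.4 267.6] 1358 plane [ 0.4464 -0.2337] z.05 [ 0.4779 -0.2383] circ [ 0.4423 -0.2328] 0.0993
```

```bash
python3 -m handwheel '0.6 0 -0.38 -0.059 85; 0.6 0 -0.38 -0.059 85;0.6 0 -0.38 -0.059 85;0.6 0 -0.38 -0.059 85;0.6 0 -0.38 -0.059 85' 40; python3 -c "
from h import *
s=get_state();print(s['eef_rot'],s['q'])"
```

```text
clock: 0.67
tool_pos: [0.3601, 0.4363, 0.2313]
eef_rot: [[1.0, 0.0, -0.0], [0.0, -0.0, 1.0], [0.0, -1.0, -0.0]]
contact_force: [0.3, 0.2, -0.2]
width: 0.998
[[ 9.99999918e-01  1.75435615e-05 -4.04767535e-04]
 [ 4.04768369e-04 -4.75260132e-05  9.99999917e-01]
 [ 1.75243231e-05 -9.99999999e-01 -4.75331104e-05]] [-48.63469135  27.75938551  -6.1826535   95.80440473   3.44664621
  56.62302593  34.01496374]
```

```bash
python3 -m handwheel '0.393 0 -0.56 0 70;0.393 0 -0.56 0 70;0.393 0 -0.56 0 70;0.393 0 -0.56 0 70;0.393 0 -0.56 0 70'|head -2
python3 -m handwheel '0 0 -0.65 0 70;0 0 -0.65 0 70;0 0 -0.65 0 70;0 0 -0.65 0 70;0 0 -0.65 0 70'|head -2
python3 -m handwheel '0 0.2 -0.588 0 70;0 0.2 -0.588 0 70;0 0.2 -0.588 0 70;0 0.2 -0.588 0 70;0 0.2 -0.588 0 70;'
python3 - <<'E'
from h import *
c=read_camera("wrist"); cv2.imwrite("pics/w1.png",c["image"][:,:,::-1]);print(get_state()["tool_pos"],c["T"].round(3).tolist())
E
```

```text
clock: 1.08
tool_pos: [0.4783, 0.2676, 0.2315]
clock: 1.5
tool_pos: [0.4766, 0.0703, 0.2314]
clock: 1.92
tool_pos: [0.4755, -0.1075, 0.17]
eef_rot: [[1.0, -0.002, 0.007], [-0.007, -0.003, 1.0], [-0.002, -1.0, -0.003]]
contact_force: [-0.6, -1.4, -0.8]
width: 0.822
[ 0.47496489 -0.1100893   0.16939319] [[0.007, 0.946, 0.323, 0.393], [1.0, -0.006, -0.004, -0.108], [-0.002, 0.323, -0.946, 0.314], [0.0, 0.0, 0.0, 1.0]]
```

View pics/w1.png

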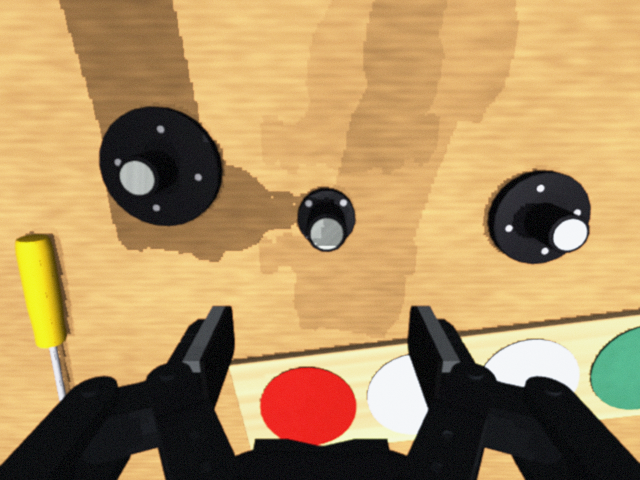

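The wrist view shows the boss tops of 48 at (326,233), 93 at (137,177) and 78 at (570,234), in the gripper's line. Next I'll turn these into points.

```bash
cat >> h.py <<'E'
def wristblobs(c,z=.05):
    h=cv2.cvtColor(c["image"],cv2.COLOR_RGB2HSV).astype(int)
    m=(h[...,1]<50)&(h[...,2]>95); m[:, :]&=True
    for ce,a,mm in blobs(m,300,40000): print(ce.round(1),a,"z",z,ray(c,*ce,z)[:2].round(4),"z.012",ray(c,*ce,.012)[:2].round(4), "z.062",ray(c,*ce,.062)[:2].round(4),"D",round(2*np.sqrt(a/np.pi)*np.linalg.norm(ray(c,*ce,z)-c["T"][:3,3])/ (240/np.tan(np.radians(c["vfov"]/2))),4))
    for k in ("red","green"):
        for ce,a,mm in blobs(masks(c)[k],300,40000): print(k,ce.round(1),a,ray(c,*ce,.012)[:2].round(4))
E
python3 - <<'E'
from h import *
c=read_camera("wrist"); print(get_state()["tool_pos"],c["T"][:3,3].round(4)); wristblobs(c)
E
```

```text
[ 0.47555722 -0.10649177  0.17010577] [ 0.3924 -0.1101  0.313 ]
[140.4 179.4] 923 z 0.05 [ 0.4389 -0.2354] z.012 [ 0.4456 -0.2535] z.062 [ 0.4368 -0.2297] D 0.0262
[330.3 234.6] 801 z 0.05 [ 0.4801 -0.1053] z.012 [ 0.4928 -0.1046] z.062 [ 0.4761 -0.1055] D 0.0229
[574.6 234.4] 874 z 0.05 [0.4817 0.0697] z.012 [0.4946 0.0956] z.062 [0.4776 0.0614] D 0.0286
[539.4 364.2] 3427 z 0.05 [0.5922 0.0634] z.012 [0.6211 0.0885] z.062 [0.5831 0.0555] D 0.0638
[ 60.6 371.7] 346 z 0.05 [ 0.5964 -0.3265] z.012 [ 0.6258 -0.3578] z.062 [ 0.5871 -0.3167] D 0.0216
[397.2 402.8] 3635 z 0.05 [ 0.6299 -0.0495] z.012 [ 0.6643 -0.0407] z.062 [ 0.6191 -0.0522] D 0.0634
red [311.8 406.7] 5773 [ 0.6683 -0.123 ]
green [621.  372.3] 2668 [0.6307 0.1658]
```

```bash
python3 -m handwheel '0 0 0 0 70;0 0 0 0 70;0 0 0 0 70'; python3 - <<'E'
from h import *
c=read_camera("wrist"); print(get_state()["tool_pos"],c["T"][:3,3].round(4)); wristblobs(c)
E
```

```text
clock: 2.27
tool_pos: [0.4776, -0.0993, 0.1718]
eef_rot: [[1.0, 0.001, -0.003], [0.003, 0.001, 1.0], [0.001, -1.0, 0.001]]
contact_force: [-0.7, -0.1, -0.4]
width: 0.822
[ 0.47754825 -0.09942366  0.17178267] [ 0.3944 -0.1014  0.315 ]
[124.3 171.5] 929 z 0.05 [ 0.4389 -0.2354] z.012 [ 0.4453 -0.2547] z.062 [ 0.4369 -0.2294] D 0.0268
[314.1 229.3] 804 z 0.05 [ 0.48   -0.1054] z.012 [ 0.4923 -0.106 ] z.062 [ 0.4762 -0.1052] D 0.0231
[555.7 232.3] 856 z 0.05 [0.4817 0.0695] z.012 [0.4943 0.0941] z.062 [0.4778 0.0618] D 0.028
[523.1 360.6] 3224 z 0.05 [0.5923 0.0653] z.012 [0.6206 0.0892] z.062 [0.5833 0.0577] D 0.0615
[ 47.  373.9] 501 z 0.05 [ 0.6064 -0.3263] z.012 [ 0.6368 -0.3586] z.062 [ 0.5968 -0.3161] D 0.0266
[386.3 399.9] 5233 z 0.05 [ 0.6323 -0.0443] z.012 [ 0.6664 -0.0361] z.062 [ 0.6215 -0.0469] D 0.0763
red [296.6 401.7] 5782 [ 0.6688 -0.1233]
green [612.6 367.9] 4097 [0.6286 0.1749]
```

```bash
python3 -m handwheel '0.008 0.3 -0.02 0 70;0.008 0.3 -0.02 0 70;0.008 0.3 -0.02 0 70;0.008 0.3 -0.02 0 70;0.008 0.3 -0.02 0 70'
python3 -m handwheel '0 0 0 0 70;0 0 0 0 70'
python3 - <<'E'
from h import *
c=read_camera("wrist"); cv2.imwrite("pics/w2.png",c["image"][:,:,::-1]);print(get_state()["tool_pos"],c["T"][:3,3].round(4)); wristblobs(c)
E
```

```text
clock: 2.73
tool_pos: [0.4802, -0.1066, 0.0822]
eef_rot: [[1.0, 0.001, -0.001], [0.001, 0.0, 1.0], [0.001, -1.0, 0.0]]
contact_force: [0.1, 0.1, 0.7]
width: 0.82
clock: 2.9
tool_pos: [0.481, -0.1072, 0.0835]
eef_rot: [[1.0, 0.004, -0.0], [0.0, -0.001, 1.0], [0.004, -1.0, -0.001]]
contact_force: [-0.0, -0.5, -0.2]
width: 0.821
[ 0.48078781 -0.10728538  0.08330788] [ 0.3973 -0.1088  0.2264]
[ 48.6 196.1] 1955 z 0.05 [ 0.4389 -0.2358] z.012 [ 0.4478 -0.2631] z.062 [ 0.436  -0.2271] D 0.0286
[327.6 276.8] 1537 z 0.05 [ 0.4801 -0.1053] z.012 [ 0.4979 -0.1045] z.062 [ 0.4744 -0.1055] D 0.0223
[620.  425.4] 1530 z 0.05 [0.5752 0.066 ] z.012 [0.6135 0.1037] z.062 [0.5631 0.0541] D 0.0349
[320.2 424.1] 576 z 0.05 [ 0.5744 -0.1089] z.012 [ 0.6125 -0.1089] z.062 [ 0.5623 -0.1089] D 0.0175
[404.3 441. ] 493 z 0.05 [ 0.5872 -0.059 ] z.012 [ 0.6281 -0.0483] z.062 [ 0.5742 -0.0624] D 0.0171
[492.1 464.7] 777 z 0.05 [ 0.6058 -0.0041] z.012 [0.6508 0.0184] z.062 [ 0.5917 -0.0113] D 0.0238
```

View pics/w2.png

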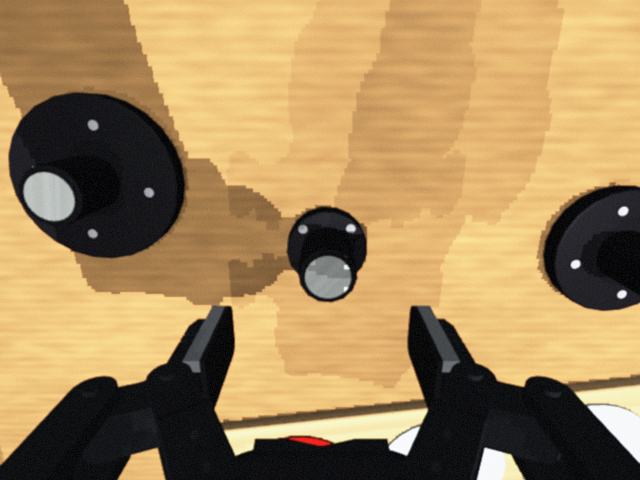

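```bash
python3 -m handwheel '-0.002 0.203 0.006 0 70;-0.002 0.203 0.006 0 70;-0.002 0.203 0.006 0 70;-0.002 0.203 0.006 0 70'
python3 -m handwheel '0 0 0 0 0;0 0 0 0 0;0 0 0 0 0;0 0 0 0 0;0 0 0 0 0' 40
python3 -m handwheel '0 0 0 0 0;0 0 0 0 0;0 0 0 0 0;0 0 0 0 0;0 0 0 0 0' 40
```

```text
clock: 3.28
tool_pos: [0.4789, -0.1054, 0.0208]
eef_rot: [[1.0, -0.0, -0.0], [0.0, 0.0, 1.0], [-0.0, -1.0, 0.0]]
contact_force: [0.0, 0.6, 0.4]
width: 0.82
clock: 3.7
tool_pos: [0.4798, -0.1056, 0.0219]
eef_rot: [[1.0, 0.003, 0.0], [-0.0, -0.001, 1.0], [0.003, -1.0, -0.001]]
contact_force: [-0.4, 0.1, 5.9]
width: 0.332
clock: 4.12
tool_pos: [0.4799, -0.1056, 0.0219]
eef_rot: [[1.0, 0.003, 0.0], [-0.0, -0.001, 1.0], [0.003, -1.0, -0.001]]
contact_force: [0.0, 0.2, 5.6]
width: 0.332
```

```bash
python3 -m handwheel '0 -0.3 0 0 0;0 -0.3 0 0 0;0 -0.3 0 0 0;0 -0.3 0 0 0'
python3 -m handwheel '0.3 0 0.5 0 0;0.3 0 0.5 0 0;0.3 0 0.5 0 0;0.3 0 0.5 0 0;0.3 0 0.5 0 0'
python3 -m handwheel '0.186 0 0.483 0 0;0.186 0 0.483 0 0;0.186 0 0.483 0 0;0.186 0 0.483 0 0;0.186 0 0.483 0 0'
python3 -m handwheel '0 0 0 0 0;0 0 0 0 0;0 0 0 0 0'
python3 - <<'E'
from h import *
c=read_camera("wrist"); cv2.imwrite("pics/w3.png",c["image"][:,:,::-1]);print(get_state()["tool_pos"],c["T"][:3,3].round(4)); wristblobs(c)
E
```

```text
clock: 4.45
tool_pos: [0.4811, -0.106, 0.1136]
eef_rot: [[1.0, 0.008, 0.0], [-0.0, -0.001, 1.0], [0.008, -1.0, -0.001]]
contact_force: [0.9, -0.4, -1.5]
width: 0.336
clock: 4.87
tool_pos: [0.5714, 0.0548, 0.1094]
eef_rot: [[1.0, 0.003, -0.011], [0.011, 0.007, 1.0], [0.003, -1.0, 0.007]]
contact_force: [0.0, 0.8, -0.2]
width: 0.333
clock: 5.28
tool_pos: [0.624, 0.2006, 0.1085]
eef_rot: [[1.0, -0.0, -0.012], [0.012, 0.008, 1.0], [-0.0, -1.0, 0.008]]
contact_force: [-0.3, 1.8, -1.3]
width: 0.338
clock: 5.53
tool_pos: [0.624, 0.1867, 0.1094]
eef_rot: [[1.0, -0.002, 0.003], [-0.003, -0.003, 1.0], [-0.002, -1.0, -0.003]]
contact_force: [0.4, -0.5, -0.2]
width: 0.341
[0.62424596 0.18667523 0.10978094] [0.5412 0.1856 0.2529]
[171.5 259.3] 14358 z 0.05 [0.6238 0.1004] z.012 [0.6393 0.0845] z.062 [0.6189 0.1055] D 0.0823
[ 40.2 285.3] 9981 z 0.05 [0.64  0.022] z.012 [ 0.6585 -0.0086] z.062 [0.6342 0.0317] D 0.0814
[320.6 354.4] 2785 z 0.05 [0.6875 0.1848] z.012 [0.7149 0.1847] z.062 [0.6789 0.1849] D 0.0386
green [327.8 222.2] 10240 [0.6134 0.1896]
```

View pics/w3.png

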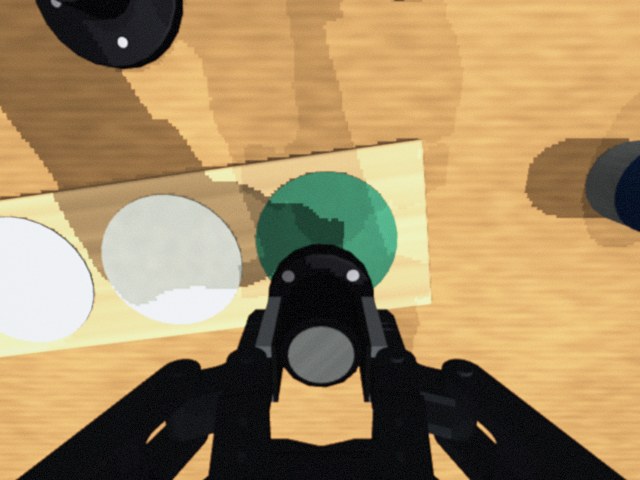

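```bash
cat >> h.py <<'E'
from scipy.optimize import least_squares
def fitmark(c,key,vmax=480,umin=0,umax=640):
    m=masks(c)[key]; 
    if key=="white":
        h=cv2.cvtColor(c["image"],cv2.COLOR_RGB2HSV).astype(int); m=(h[...,1]<50)&(h[...,2]>95)
    m[:, :umin]=False; m[:,umax:]=False
    b=max(blobs(m,300,40000),key=lambda t:t[1])
    cn,_=cv2.findContours(b[2].astype(np.uint8),cv2.RETR_EXTERNAL,cv2.CHAIN_APPROX_NONE)
    p=max(cn,key=len)[:,0,:]; p=p[(p[:,1]<vmax)&(p[:,0]>umin+1)&(p[:,0]<umax-2)&(p[:,0]<638)&(p[:,0]>1)]
    w=np.array([ray(c,*q,.012)[:2] for q in p])
    r=least_squares(lambda x:np.hypot(*(w-x).T)-.047,w.mean(0),loss="soft_l1",f_scale=.001)
    return r.x.round(4),np.sqrt(np.mean(r.fun**2)).round(4)
E
python3 - <<'E'
from h import *
c=read_camera("wrist"); print(get_state()["tool_pos"]); print(fitmark(c,"green",255), fitmark(c,"white",480,98,250), ray(c,320.6,354.4,.138))
E
```

```text
[0.62440217 0.18700008 0.11005273]
(array([0.6278, 0.1888]), np.float64(0.0188)) (array([0.642 , 0.0844]), np.float64(0.0003)) [0.62455156 0.18516597 0.138     ]
```

```bash
python3 -m handwheel '0.01 0.22 0.008 0 0;0.01 0.22 0.008 0 0;0.01 0.22 0.008 0 0;0.01 0.22 0.008 0 0;0.01 0.22 0.008 0 0'|head -2
python3 -m handwheel '0 0.033 0 0 0;0 0.033 0 0 0;0 0.033 0 0 0'
```

```text
clock: 6.05
tool_pos: [0.6289, 0.1914, 0.046]
clock: 6.3
tool_pos: [0.6277, 0.1917, 0.035]
eef_rot: [[1.0, 0.0, 0.0], [-0.0, 0.0, 1.0], [0.0, -1.0, 0.0]]
contact_force: [0.5, 0.1, -0.3]
width: 0.338
```

```bash
python3 -m handwheel '0 0.003 -0.007 0 0;0 0.004 -0.007 0 0;0 0.004 -0.007 0 0'
python3 -m handwheel '0 0 0 0 70;0 0 0 0 70;0 0 0 0 70;0 0 0 0 70'
python3 -m handwheel '0 -0.3 0 0 70;0 -0.3 0 0 70;0 -0.3 0 0 70;0 -0.3 0 0 70;0 -0.3 0 0 70'
python3 - <<'E'
from h import *
c=read_camera("wrist"); cv2.imwrite("pics/w4.png",c["image"][:,:,::-1]);print(get_state()["tool_pos"],c["T"][:3,3].round(4)); wristblobs(c)
print(fitmark(c,"green",255))
E
```

```text
clock: 6.55
tool_pos: [0.628, 0.1896, 0.0341]
eef_rot: [[1.0, 0.001, 0.0], [-0.0, 0.0, 1.0], [0.001, -1.0, 0.0]]
contact_force: [-0.4, -0.9, 2.1]
width: 0.338
clock: 6.88
tool_pos: [0.6277, 0.1898, 0.0333]
eef_rot: [[1.0, 0.0, 0.0], [-0.0, -0.0, 1.0], [0.0, -1.0, -0.0]]
contact_force: [0.2, -0.2, -0.5]
width: 0.82
clock: 7.3
tool_pos: [0.6277, 0.1898, 0.1238]
eef_rot: [[1.0, 0.001, 0.0], [-0.0, 0.0, 1.0], [0.001, -1.0, 0.0]]
contact_force: [-0.1, -0.7, -1.4]
width: 0.821
[0.62676467 0.18951741 0.12239343] [0.5445 0.188  0.267 ]
[173.2 245.9] 13195 z 0.05 [0.6251 0.0999] z.012 [0.6392 0.0845] z.062 [0.6206 0.1048] D 0.0832
[ 43.5 267.8] 9873 z 0.05 [0.6394 0.0189] z.012 [ 0.656  -0.0107] z.062 [0.6341 0.0283] D 0.0845
[320.3 258.4] 1137 z 0.05 [0.6331 0.1881] z.012 [0.6487 0.1881] z.062 [0.6282 0.1881] D 0.0231
green [321.2 220.3] 9146 [0.6204 0.1887]
(array([0.6281, 0.1885]), np.float64(0.0008))
```

View pics/w4.png

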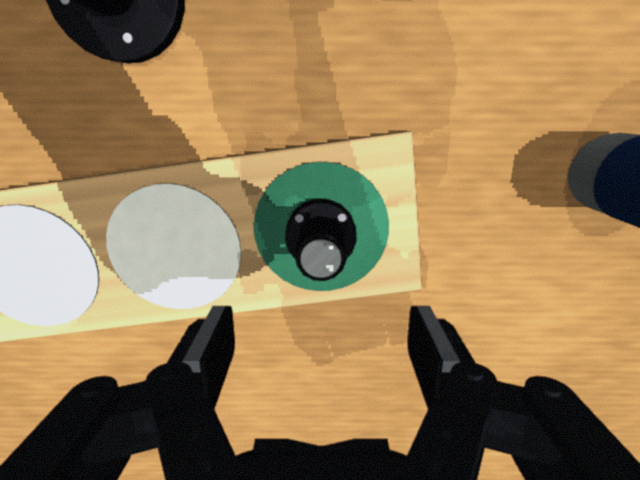

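The 48 hub is centred on green: its boss top is at (320,258), within 0.5 mm of the fitted mark. Next is hub 63.

```bash
python3 -m handwheel '-0.583 0 0.148 0 70;-0.583 0 0.148 0 70;-0.583 0 0.148 0 70;-0.583 0 0.148 0 70;-0.583 0 0.148 0 70'|head -2
python3 -m handwheel '0 0 0 0 70;0 0 0 0 70;0 0 0 0 70'|head -2
python3 - <<'E'
from h import *
c=read_camera("wrist"); print(get_state()["tool_pos"],c["T"][:3,3].round(4)); wristblobs(c)
E
```

```text
clock: 7.77
tool_pos: [0.4439, 0.2353, 0.1212]
clock: 8.02
tool_pos: [0.4538, 0.2334, 0.1226]
[0.45426701 0.23324851 0.12274067] [0.3707 0.232  0.2659]
[324.  249.9] 1096 z 0.05 [0.4533 0.2339] z.012 [0.4679 0.2342] z.062 [0.4487 0.2338] D 0.0224
[ 57.  293.1] 1070 z 0.05 [0.482  0.0676] z.012 [0.5016 0.0387] z.062 [0.4758 0.0768] D 0.028
[ 15.7 430. ] 1377 z 0.05 [0.5909 0.0138] z.012 [ 0.6296 -0.0246] z.062 [0.5786 0.026 ] D 0.041
[144.2 465.8] 1064 z 0.05 [0.625  0.1006] z.012 [0.6697 0.0775] z.062 [0.6108 0.1079] D 0.0342
green [270.6 411.4] 3997 [0.6102 0.1905]
```

```bash
python3 -m handwheel '-0.002 0.2 0.003 0 70;-0.002 0.335 0.003 0 70;-0.002 0.335 0.003 0 70;-0.002 0.335 0.003 0 70;-0.002 0.335 0.003 0 70'
python3 -m handwheel '0 0 0 0 0;0 0 0 0 0;0 0 0 0 0;0 0 0 0 0;0 0 0 0 0' 40
python3 -m handwheel '0 0 0 0 0;0 0 0 0 0;0 0 0 0 0' 40
```

```text
clock: 8.48
tool_pos: [0.4529, 0.2341, 0.0219]
eef_rot: [[1.0, -0.001, 0.002], [-0.002, -0.001, 1.0], [-0.001, -1.0, -0.001]]
contact_force: [-0.4, -0.0, 1.3]
width: 0.822
clock: 8.9
tool_pos: [0.4534, 0.2354, 0.0244]
eef_rot: [[1.0, 0.003, 0.0], [-0.0, 0.001, 1.0], [0.003, -1.0, 0.001]]
contact_force: [-0.3, -0.4, 7.1]
width: 0.337
clock: 9.15
tool_pos: [0.4534, 0.2355, 0.0244]
eef_rot: [[1.0, 0.003, 0.0], [-0.0, 0.001, 1.0], [0.003, -1.0, 0.001]]
contact_force: [-0.3, -0.0, 6.6]
width: 0.333
```

```bash
python3 -m handwheel '0 -0.3 0 0 0;0 -0.3 0 0 0;0 -0.3 0 0 0;0 -0.3 0 0 0'
python3 -m handwheel '0.3 0 -0.35 0 0;0.3 0 -0.35 0 0;0.3 0 -0.35 0 0;0.3 0 -0.35 0 0;0.3 0 -0.35 0 0'|head -2
python3 -m handwheel '0.327 0 -0.148 0 0;0.327 0 -0.148 0 0;0.327 0 -0.148 0 0;0.327 0 -0.148 0 0;0.327 0 -0.148 0 0'|head -2
python3 -m handwheel '0 0 0 0 0;0 0 0 0 0;0 0 0 0 0'
python3 - <<'E'
from h import *
c=read_camera("wrist"); cv2.imwrite("pics/w5.png",c["image"][:,:,::-1]);print(get_state()["tool_pos"],c["T"][:3,3].round(4)); wristblobs(c)
E
```

```text
clock: 9.48
tool_pos: [0.4541, 0.2361, 0.116]
eef_rot: [[1.0, 0.007, 0.0], [-0.0, 0.004, 1.0], [0.007, -1.0, 0.004]]
contact_force: [-0.0, 0.0, -2.0]
width: 0.331
clock: 9.9
tool_pos: [0.5444, 0.1234, 0.1113]
clock: 10.32
tool_pos: [0.6393, 0.0852, 0.1107]
clock: 10.57
tool_pos: [0.6387, 0.0873, 0.1124]
eef_rot: [[1.0, -0.002, -0.002], [0.002, 0.001, 1.0], [-0.002, -1.0, 0.001]]
contact_force: [-0.2, 0.2, -1.3]
width: 0.333
[0.63904947 0.08705001 0.11267881] [0.5559 0.0854 0.2559]
[549.9 130.9] 521 z 0.05 [0.5682 0.204 ] z.012 [0.5704 0.2259] z.062 [0.5675 0.1971] D 0.0159
[557.8 162.2] 967 z 0.05 [0.5841 0.2113] z.012 [0.5894 0.2345] z.062 [0.5825 0.204 ] D 0.0221
[317.8 211.1] 7839 z 0.05 [0.6113 0.0843] z.012 [0.6215 0.0841] z.062 [0.608  0.0843] D 0.0552
[159.3 266.5] 16456 z 0.05 [ 0.6446 -0.0074] z.012 [ 0.661  -0.0245] z.062 [ 0.6395 -0.002 ] D 0.091
[512.6 247.6] 1499 z 0.05 [0.6324 0.1953] z.012 [0.6466 0.2156] z.062 [0.628  0.1889] D 0.0278
[554.6 255.3] 467 z 0.05 [0.6371 0.2201] z.012 [0.652 0.245] z.062 [0.6323 0.2123] D 0.0164
[499.8 287.6] 991 z 0.05 [0.6577 0.1918] z.012 [0.6765 0.2115] z.062 [0.6517 0.1856] D 0.0233
[320.6 349.8] 2740 z 0.05 [0.701  0.0861] z.012 [0.7277 0.0863] z.062 [0.6925 0.0861] D 0.0385
red [ 37.6 279.7] 8684 [ 0.6711 -0.1101]
green [470.3 207.7] 9538 [0.6189 0.1834]
```

View pics/w5.png

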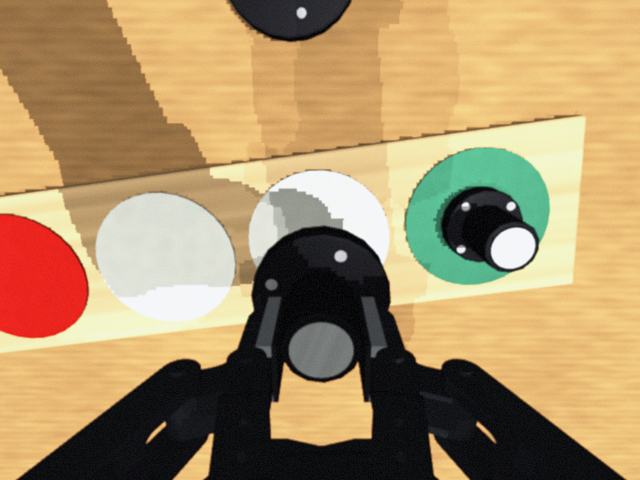

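Hub 63 is held above the white mark (318,225) with its boss at (320,350). I'll fit that mark's rim and then lower.

```bash
python3 - <<'E'
from h import *
c=read_camera("wrist"); print(get_state()["tool_pos"]); print(fitmark(c,"white",225,247,392), fitmark(c,"white",320,92,238),ray(c,320.6,349.8,.1385))
E
python3 -m handwheel '0.008 0.15 -0.002 0 0;0.008 0.24 -0.002 0 0;0.008 0.24 -0.002 0 0;0.008 0.24 -0.002 0 0;0.008 0.24 -0.002 0 0'|head -2
python3 -m handwheel '0 0 0 0 0;0 0 0 0 0'
```

```text
[0.63936271 0.08671225 0.11282751]
(array([0.6417, 0.0846]), np.float64(0.0002)) (array([ 0.6568, -0.0197]), np.float64(0.0048)) [0.63916487 0.08545322 0.1385    ]
clock: 11.08
tool_pos: [0.6431, 0.0853, 0.0422]
clock: 11.25
tool_pos: [0.6435, 0.0853, 0.0427]
eef_rot: [[1.0, 0.003, -0.0], [0.0, 0.0, 1.0], [0.003, -1.0, 0.0]]
contact_force: [0.0, 0.7, -2.3]
width: 0.335
```

```bash
python3 -m handwheel '-0.006 0.02 0.002 0 0;-0.006 0.02 0.002 0 0;-0.006 0.02 0.002 0 0'
python3 -m handwheel '0 0 0 0 70;0 0 0 0 70;0 0 0 0 70;0 0 0 0 70'
python3 -m handwheel '0 -0.3 0 0 70;0 -0.3 0 0 70;0 -0.3 0 0 70;0 -0.3 0 0 70;0 -0.3 0 0 70'
python3 - <<'E'
from h import *
c=read_camera("wrist"); cv2.imwrite("pics/w6.png",c["image"][:,:,::-1]);print(get_state()["tool_pos"],c["T"][:3,3].round(4)); wristblobs(c)
E
```

```text
clock: 11.5
tool_pos: [0.6404, 0.0858, 0.0349]
eef_rot: [[1.0, -0.001, -0.0], [0.0, 0.0, 1.0], [-0.001, -1.0, 0.0]]
contact_force: [-0.4, -0.5, -1.3]
width: 0.339
clock: 11.83
tool_pos: [0.6411, 0.0856, 0.035]
eef_rot: [[1.0, 0.0, 0.0], [-0.0, -0.0, 1.0], [0.0, -1.0, -0.0]]
contact_force: [1.3, -0.5, -0.0]
width: 0.818
clock: 12.25
tool_pos: [0.641, 0.0856, 0.1254]
eef_rot: [[1.0, 0.001, 0.0], [-0.0, 0.0, 1.0], [0.001, -1.0, 0.0]]
contact_force: [-1.3, -0.2, -0.5]
width: 0.819
[0.64002326 0.08552896 0.12405413] [0.5577 0.0839 0.2686]
[321.7 221.7] 7070 z 0.05 [0.6237 0.0847] z.012 [0.6351 0.0849] z.062 [0.62   0.0847] D 0.0561
[174.5 247. ] 13056 z 0.05 [ 0.6397 -0.0042] z.012 [ 0.6539 -0.0195] z.062 [6.352e-01 6.000e-04] D 0.0833
[505.9 235.2] 1346 z 0.05 [0.6321 0.195 ] z.012 [0.645  0.2143] z.062 [0.628  0.1889] D 0.0275
[321.  257.6] 1138 z 0.05 [0.6466 0.0844] z.012 [0.662  0.0845] z.062 [0.6417 0.0844] D 0.0233
red [ 44.2 267.7] 9754 [ 0.6699 -0.1155]
green [466.9 199.5] 8901 [0.6194 0.1837]
```

View pics/w6.png

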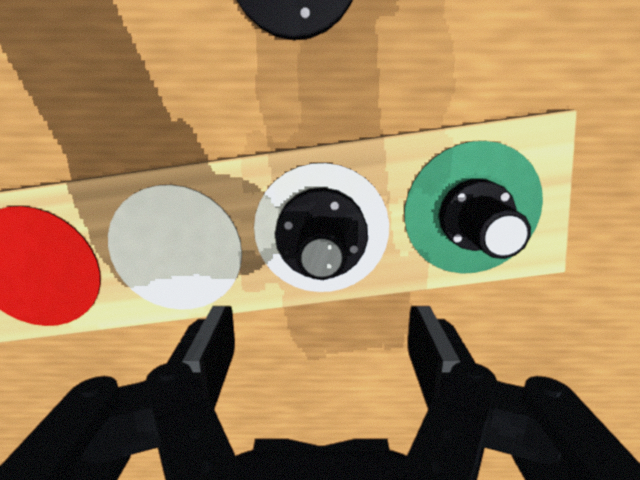

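Hub 63 is centred on white 1: its boss top is at (321,258), giving (0.6417, 0.0844) against the mark at (0.6418, 0.0845). Next is hub 78.

```bash
python3 -m handwheel '-0.533 0 -0.05 0 70;-0.533 0 -0.05 0 70;-0.533 0 -0.05 0 70;-0.533 0 -0.05 0 70;-0.533 0 -0.05 0 70'|head -2
python3 -m handwheel '0 0 0 0 70;0 0 0 0 70;0 0 0 0 70;0 0 0 0 70'|head -2
python3 - <<'E'
from h import *
c=read_camera("wrist"); print(get_state()["tool_pos"],c["T"][:3,3].round(4)); wristblobs(c)
E
```

```text
clock: 12.72
tool_pos: [0.4678, 0.0688, 0.1219]
clock: 13.05
tool_pos: [0.4824, 0.0708, 0.1245]
[0.48219472 0.07078804 0.12452219] [0.3992 0.0691 0.2677]
[319.4 248.6] 1080 z 0.05 [0.4818 0.0685] z.012 [0.4962 0.0684] z.062 [0.4772 0.0686] D 0.0224
[338.7 396.5] 3546 z 0.05 [0.5919 0.0819] z.012 [0.6255 0.0842] z.062 [0.5812 0.0812] D 0.0507
[241.7 417.5] 2759 z 0.05 [0.6102 0.0133] z.012 [0.647  0.0035] z.062 [0.5986 0.0163] D 0.0473
[492.9 456.9] 371 z 0.05 [0.6473 0.1974] z.012 [0.6906 0.2198] z.062 [0.6336 0.1903] D 0.0199
red [134.4 463.2] 420 [ 0.6976 -0.0941]
green [497.4 367.3] 1029 [0.5969 0.2097]
green [418.3 403.2] 575 [0.6323 0.1498]
```

```bash
python3 -m handwheel '-0.001 0.2 -0.003 0 70;-0.001 0.329 -0.003 0 70;-0.001 0.329 -0.003 0 70;-0.001 0.329 -0.003 0 70;-0.001 0.329 -0.003 0 70'
python3 -m handwheel '0 0 0 0 0;0 0 0 0 0;0 0 0 0 0;0 0 0 0 0;0 0 0 0 0' 45
python3 -m handwheel '0 0 0 0 0;0 0 0 0 0;0 0 0 0 0'
python3 -m handwheel '0 -0.3 0 0 0;0 -0.3 0 0 0;0 -0.3 0 0 0;0 -0.3 0 0 0'
```

```text
clock: 13.52
tool_pos: [0.4809, 0.0697, 0.0254]
eef_rot: [[1.0, -0.001, 0.0], [-0.0, -0.0, 1.0], [-0.001, -1.0, -0.0]]
contact_force: [0.1, -0.1, 0.3]
width: 0.822
clock: 13.93
tool_pos: [0.4818, 0.07, 0.0277]
eef_rot: [[1.0, 0.003, 0.0], [-0.0, 0.001, 1.0], [0.003, -1.0, 0.001]]
contact_force: [0.6, -0.0, 5.9]
width: 0.335
clock: 14.18
tool_pos: [0.4818, 0.07, 0.0277]
eef_rot: [[1.0, 0.003, 0.0], [-0.0, 0.001, 1.0], [0.003, -1.0, 0.001]]
contact_force: [-1.1, 0.2, 6.0]
width: 0.334
clock: 14.52
tool_pos: [0.4828, 0.0701, 0.1192]
eef_rot: [[1.0, 0.008, 0.0], [-0.0, 0.001, 1.0], [0.008, -1.0, 0.001]]
contact_force: [-0.7, 0.2, -2.0]
width: 0.337
```

```bash
python3 -m handwheel '0.582 0 -0.293 0 0;0.582 0 -0.293 0 0;0.582 0 -0.293 0 0;0.582 0 -0.293 0 0;0.582 0 -0.293 0 0'|head -2
python3 -m handwheel '0 0 0 0 0;0 0 0 0 0;0 0 0 0 0;0 0 0 0 0'
python3 - <<'E'
from h import *
c=read_camera("wrist"); cv2.imwrite("pics/w7.png",c["image"][:,:,::-1]);print(get_state()["tool_pos"],c["T"][:3,3].round(4)); wristblobs(c)
E
```

```text
clock: 14.93
tool_pos: [0.6571, -0.0213, 0.1142]
clock: 15.27
tool_pos: [0.6532, -0.0165, 0.1149]
eef_rot: [[1.0, -0.004, -0.002], [0.002, 0.001, 1.0], [-0.004, -1.0, 0.001]]
contact_force: [-1.0, 0.5, -1.7]
width: 0.333
[ 0.65352238 -0.01656199  0.11540355] [ 0.5706 -0.0186  0.2585]
[568.8 151.6] 313 z 0.05 [0.5934 0.1138] z.012 [0.5975 0.1379] z.062 [0.5921 0.1062] D 0.0128
[469.  206.9] 7474 z 0.05 [0.6237 0.0645] z.012 [0.6334 0.0797] z.062 [0.6207 0.0597] D 0.0583
[317.1 199.7] 4908 z 0.05 [ 0.6198 -0.02  ] z.012 [ 0.6287 -0.0203] z.062 [ 0.6169 -0.0199] D 0.0439
[511.  244.4] 1475 z 0.05 [0.6459 0.0915] z.012 [0.6596 0.1115] z.062 [0.6415 0.0852] D 0.0278
[536.2 281.9] 1237 z 0.05 [0.6695 0.1103] z.012 [0.6875 0.1338] z.062 [0.6638 0.1029] D 0.0272
[219.3 313.9] 759 z 0.05 [ 0.6913 -0.0799] z.012 [ 0.7133 -0.091 ] z.062 [ 0.6844 -0.0763] D 0.02
[320.7 344.4] 2649 z 0.05 [ 0.713  -0.0178] z.012 [ 0.739  -0.0176] z.062 [ 0.7048 -0.0178] D 0.038
red [166.4 255.4] 13530 [ 0.668  -0.1235]
green [601.8 199.7] 6054 [0.6284 0.166 ]
```

View pics/w7.png

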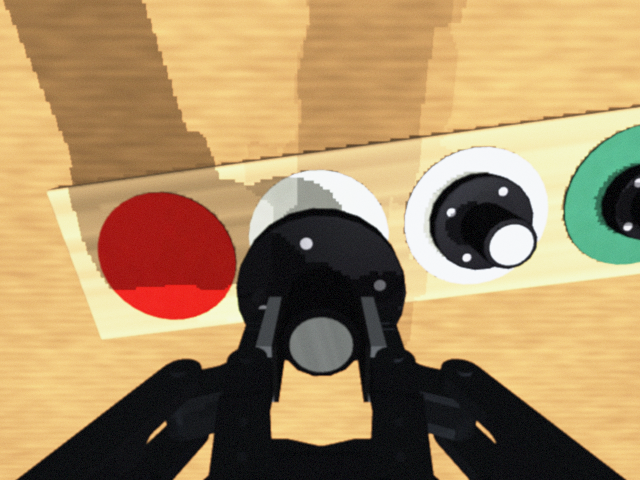

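Hub 78 is held over the second white mark at (318,220). Red is at (167,255), and hub 63 is undisturbed.

```bash
python3 - <<'E'
from h import *
c=read_camera("wrist"); print(get_state()["tool_pos"]); print(fitmark(c,"white",205,247,392), fitmark(c,"red",320),ray(c,320.7,344.4,.1375))
E
python3 -m handwheel '0.008 0.15 -0.005 0 0;0.008 0.235 -0.005 0 0;0.008 0.235 -0.005 0 0;0.008 0.235 -0.005 0 0;0.008 0.235 -0.005 0 0'|head -2
python3 -m handwheel '0 0 0 0 0;0 0 0 0 0'
```

```text
[ 0.6539449  -0.01673535  0.11579873]
(array([ 0.6563, -0.0193]), np.float64(0.0002)) (array([ 0.6706, -0.1234]), np.float64(0.0007)) [ 0.6539656  -0.01812403  0.1375    ]
clock: 15.78
tool_pos: [0.6584, -0.0192, 0.0472]
clock: 15.95
tool_pos: [0.6589, -0.0195, 0.0478]
eef_rot: [[1.0, 0.004, -0.0], [0.0, 0.0, 1.0], [0.004, -1.0, 0.0]]
contact_force: [-0.2, -0.3, -2.7]
width: 0.332
```

```bash
python3 -m handwheel '-0.008 0.02 0.006 0 0;-0.008 0.02 0.006 0 0;-0.008 0.02 0.006 0 0'
```

```text
clock: 16.2
tool_pos: [0.6546, -0.0175, 0.0395]
eef_rot: [[1.0, -0.001, -0.0], [0.0, 0.0, 1.0], [-0.001, -1.0, 0.0]]
contact_force: [0.2, -0.3, -1.0]
width: 0.334
```

```bash
python3 -m handwheel '0.003 0 0 0 0;0.003 0 0 0 0'
python3 -m handwheel '0 0 0 0 70;0 0 0 0 70;0 0 0 0 70;0 0 0 0 70'
python3 -m handwheel '0 -0.3 0 0 70;0 -0.3 0 0 70;0 -0.3 0 0 70;0 -0.3 0 0 70;0 -0.3 0 0 70'
python3 - <<'E'
from h import *
c=read_camera("wrist"); cv2.imwrite("pics/w8.png",c["image"][:,:,::-1]);print(get_state()["tool_pos"],c["T"][:3,3].round(4)); wristblobs(c)
E
```

```text
clock: 16.37
tool_pos: [0.6564, -0.0179, 0.0397]
eef_rot: [[1.0, 0.0, 0.0], [-0.0, -0.0, 1.0], [0.0, -1.0, -0.0]]
contact_force: [0.8, -0.2, -2.0]
width: 0.339
clock: 16.7
tool_pos: [0.6565, -0.0179, 0.0399]
eef_rot: [[1.0, 0.001, 0.0], [-0.0, -0.0, 1.0], [0.001, -1.0, -0.0]]
contact_force: [-0.5, 0.2, 0.4]
width: 0.819
clock: 17.12
tool_pos: [0.6563, -0.0179, 0.1302]
eef_rot: [[1.0, 0.001, 0.0], [-0.0, -0.0, 1.0], [0.001, -1.0, -0.0]]
contact_force: [-0.3, -0.9, -0.6]
width: 0.818
[ 0.6552819  -0.01785928  0.12885529] [ 0.573  -0.0196  0.2734]
[464.3 197.6] 6920 z 0.05 [0.6255 0.0656] z.012 [0.6345 0.0801] z.062 [0.6227 0.061 ] D 0.0595
[321.  206.8] 3702 z 0.05 [ 0.6312 -0.0192] z.012 [ 0.6411 -0.0191] z.062 [ 0.6281 -0.0192] D 0.0411
[502.2 229.5] 1330 z 0.05 [0.6454 0.0911] z.012 [0.6577 0.1099] z.062 [0.6415 0.0852] D 0.0277
[320.8 255.3] 1131 z 0.05 [ 0.6623 -0.0193] z.012 [ 0.6775 -0.0193] z.062 [ 0.6575 -0.0193] D 0.0237
[567.3 263.4] 729 z 0.05 [0.6677 0.1354] z.012 [0.6838 0.1618] z.062 [0.6626 0.1271] D 0.0227
[249.4 295.6] 1233 z 0.05 [ 0.6904 -0.0654] z.012 [ 0.7103 -0.0732] z.062 [ 0.6841 -0.063 ] D 0.0263
red [176.1 243.1] 12319 [ 0.6681 -0.1234]
green [595.6 186.5] 6317 [0.6267 0.1693]
```

View pics/w8.png

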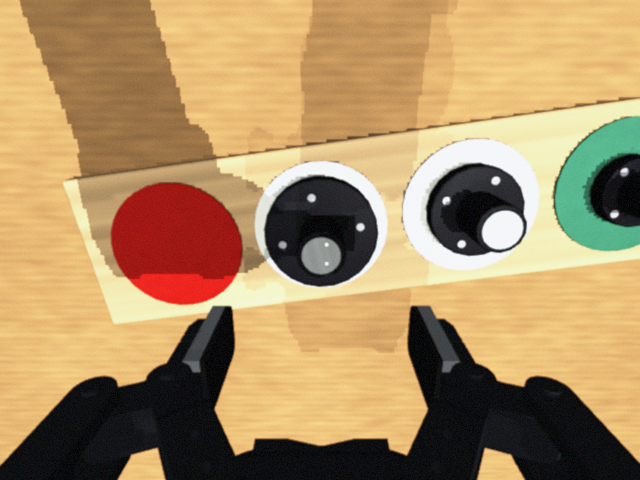

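Hub 78 sits about 1 mm from its mark's centre (321,255). The last one is hub 93.

```bash
python3 -m handwheel '-0.36 0 -0.36 0 70;-0.36 0 -0.36 0 70;-0.36 0 -0.36 0 70;-0.36 0 -0.36 0 70;-0.36 0 -0.36 0 70'|head -2
python3 -m handwheel '-0.363 0 -0.36 0 70;-0.363 0 -0.36 0 70;-0.363 0 -0.36 0 70;-0.363 0 -0.36 0 70;-0.363 0 -0.36 0 70'|head -2
python3 -m handwheel '0 0 0 0 70;0 0 0 0 70;0 0 0 0 70;0 0 0 0 70'|head -2
python3 - <<'E'
from h import *
c=read_camera("wrist"); cv2.imwrite("pics/w9.png",c["image"][:,:,::-1]);print(get_state()["tool_pos"],c["T"][:3,3].round(4)); wristblobs(c)
E
```

```text
clock: 17.58
tool_pos: [0.5409, -0.1331, 0.1277]
clock: 18.0
tool_pos: [0.4321, -0.2393, 0.128]
clock: 18.33
tool_pos: [0.4404, -0.2322, 0.1292]
[ 0.44024397 -0.23241766  0.12931216] [ 0.3573 -0.2343  0.2725]
[318.6 244.6] 1082 z 0.05 [ 0.4389 -0.2349] z.012 [ 0.4528 -0.235 ] z.062 [ 0.4345 -0.2349] D 0.0228
red [486. 466.] 387 [ 0.664  -0.0842]
```

View pics/w9.png

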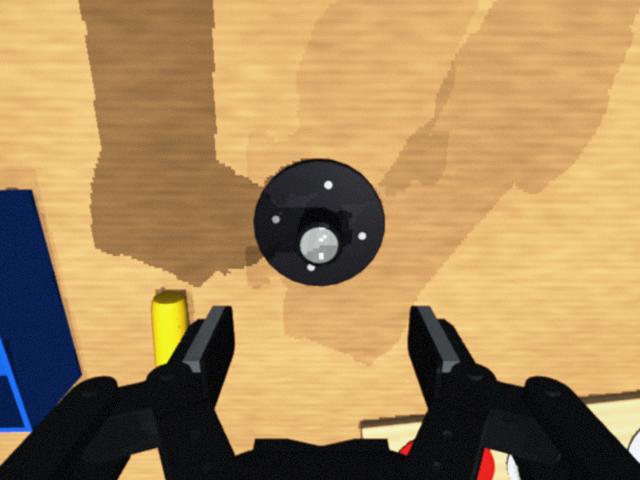

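Hub 93's boss is at (319,245), centred between the fingers. The screwdriver at (170,320) is well clear.

```bash
python3 -m handwheel '-0.004 0.2 -0.003 0 70;-0.004 0.342 -0.003 0 70;-0.004 0.342 -0.003 0 70;-0.004 0.342 -0.003 0 70;-0.004 0.342 -0.003 0 70'
python3 -m handwheel '0 0 0 0 0;0 0 0 0 0;0 0 0 0 0;0 0 0 0 0;0 0 0 0 0' 50
python3 -m handwheel '0 0 0 0 0;0 0 0 0 0;0 0 0 0 0'
python3 -m handwheel '0 -0.3 0 0 0;0 -0.3 0 0 0;0 -0.3 0 0 0;0 -0.3 0 0 0'
```

```text
clock: 18.8
tool_pos: [0.4381, -0.2339, 0.0264]
eef_rot: [[1.0, -0.002, -0.001], [0.001, 0.001, 1.0], [-0.002, -1.0, 0.001]]
contact_force: [-0.2, -0.1, -0.3]
width: 0.817
clock: 19.22
tool_pos: [0.4392, -0.2349, 0.0288]
eef_rot: [[1.0, 0.003, -0.0], [0.0, -0.001, 1.0], [0.003, -1.0, -0.001]]
contact_force: [-0.6, 0.9, 6.1]
width: 0.328
clock: 19.47
tool_pos: [0.4391, -0.2349, 0.0288]
eef_rot: [[1.0, 0.003, -0.0], [0.0, -0.001, 1.0], [0.003, -1.0, -0.001]]
contact_force: [-0.8, 0.8, 7.0]
width: 0.331
clock: 19.8
tool_pos: [0.44, -0.2359, 0.1202]
eef_rot: [[1.0, 0.007, 0.0], [-0.0, -0.004, 1.0], [0.007, -1.0, -0.004]]
contact_force: [-0.2, -0.3, -3.0]
width: 0.332
```

```bash
python3 -m handwheel '0.4 0 0.2 0 0;0.4 0 0.2 0 0;0.4 0 0.2 0 0;0.4 0 0.2 0 0;0.4 0 0.2 0 0'|head -2
python3 -m handwheel '0.37 0 0.177 0 0;0.37 0 0.177 0 0;0.37 0 0.177 0 0;0.37 0 0.177 0 0;0.37 0 0.177 0 0'|head -2
python3 -m handwheel '0 0 0 0 0;0 0 0 0 0;0 0 0 0 0;0 0 0 0 0'
python3 - <<'E'
from h import *
c=read_camera("wrist"); cv2.imwrite("pics/w10.png",c["image"][:,:,::-1]);print(get_state()["tool_pos"],c["T"][:3,3].round(4)); wristblobs(c); print(fitmark(c,"red",200))
E
```

```text
clock: 20.22
tool_pos: [0.561, -0.1698, 0.1151]
clock: 20.63
tool_pos: [0.6688, -0.1188, 0.1142]
clock: 20.97
tool_pos: [0.6679, -0.1231, 0.1169]
eef_rot: [[1.0, -0.001, 0.002], [-0.002, -0.001, 1.0], [-0.001, -1.0, -0.001]]
contact_force: [-0.1, 0.4, -2.9]
width: 0.334
[ 0.66821791 -0.12277798  0.1171088 ] [ 0.585  -0.1246  0.2603]
[530.5 125.8] 640 z 0.05 [ 0.5956 -0.0145] z.012 [0.5976 0.0054] z.062 [ 0.595  -0.0208] D 0.0176
[600.2 198.6] 4637 z 0.05 [0.6348 0.0312] z.012 [0.6438 0.0593] z.062 [0.6319 0.0223] D 0.053
[483.3 219.3] 6068 z 0.05 [ 0.6467 -0.0324] z.012 [ 0.6578 -0.0157] z.062 [ 0.6431 -0.0376] D 0.0542
[514.6 244.4] 1457 z 0.05 [ 0.6619 -0.0122] z.012 [0.6758 0.0082] z.062 [ 0.6575 -0.0186] D 0.028
[320.8 342.1] 2623 z 0.05 [ 0.7278 -0.1247] z.012 [ 0.7536 -0.1247] z.062 [ 0.7196 -0.1247] D 0.0381
red [324.6 186.2] 2133 [ 0.6352 -0.122 ]
(array([ 0.6727, -0.1233]), np.float64(0.0064))
```

View pics/w10.png

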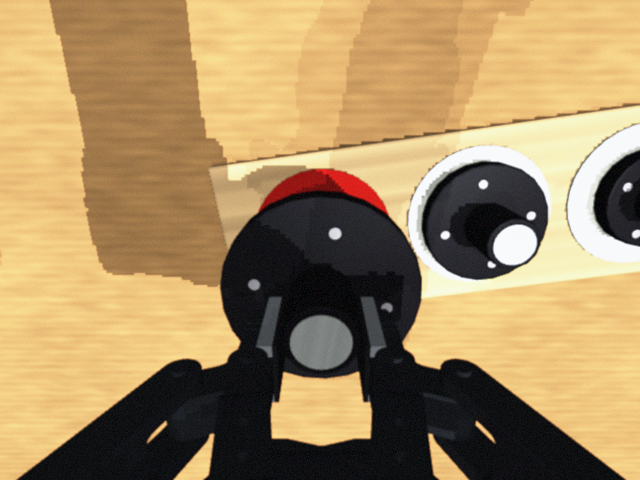

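Hub 93 is held over red, whose rim shows at (325,170). Lowering.

```bash
python3 -m handwheel '0 0.15 0.005 0 0;0 0.235 0.005 0 0;0 0.235 0.005 0 0;0 0.235 0.005 0 0;0 0.235 0.005 0 0'|head -2
python3 -m handwheel '0 0 0 0 0;0 0 0 0 0;0 0 0 0 0'
```

```text
clock: 21.43
tool_pos: [0.6699, -0.1207, 0.0481]
clock: 21.68
tool_pos: [0.6698, -0.1204, 0.0482]
eef_rot: [[1.0, 0.002, 0.0], [-0.0, -0.0, 1.0], [0.002, -1.0, -0.0]]
contact_force: [0.5, 1.1, -3.1]
width: 0.33
```

Target TCP is about (0.6703, -0.1219, 0.041).

```bash
python3 -m handwheel '0.002 0.02 -0.005 0 0;0.002 0.02 -0.005 0 0;0.002 0.02 -0.005 0 0'
python3 -m handwheel '0 0 0 0 0;0 0 0 0 0'
```

```text
clock: 21.93
tool_pos: [0.669, -0.1218, 0.04]
eef_rot: [[1.0, -0.002, 0.0], [-0.0, -0.0, 1.0], [-0.002, -1.0, -0.0]]
contact_force: [-0.2, 0.6, -3.6]
width: 0.331
clock: 22.1
tool_pos: [0.6696, -0.1217, 0.0404]
eef_rot: [[1.0, -0.0, 0.0], [-0.0, 0.0, 1.0], [-0.0, -1.0, 0.0]]
contact_force: [0.3, -0.3, -3.2]
width: 0.327
```

```bash
python3 -m handwheel '0.002 0.004 0 0 0;0.002 0.004 0 0 0;0.002 0.004 0 0 0'
python3 -m handwheel '0 0 0 0 70;0 0 0 0 70;0 0 0 0 70;0 0 0 0 70'
python3 -m handwheel '0 -0.3 0 0 70;0 -0.3 0 0 70;0 -0.3 0 0 70;0 -0.3 0 0 70;0 -0.3 0 0 70'|head -2
python3 -m handwheel '0 -0.3 0 0 70;0 -0.3 0 0 70;0 -0.3 0 0 70;0 -0.3 0 0 70;0 0 0 0 70'|head -2
python3 -m handwheel '-0.5 -0.2 0 0 70;-0.5 -0.2 0 0 70;-0.5 -0.2 0 0 70;-0.5 -0.2 0 0 70;-0.5 -0.2 0 0 70'|head -2
python3 -m handwheel '0 0 0 0 70;0 0 0 0 70;0 0 0 0 70;0 0 0 0 70'
python3 - <<'E'
from h import *
for n in ["wrist","top","scene"]:
    c=read_camera(n); cv2.imwrite(f"pics/f_{n}.png",c["image"][:,:,::-1]); print(n)
    if n=="wrist": wristblobs(c); continue
    M=masks(c)
    for ce,a,m in blobs(M["white"],25,400): print(ce.round(1),a,ray(c,*ce,.062)[:2].round(4))
E
```

```text
clock: 22.35
tool_pos: [0.6705, -0.1217, 0.0396]
eef_rot: [[1.0, 0.0, -0.0], [0.0, -0.0, 1.0], [0.0, -1.0, -0.0]]
contact_force: [-0.1, -0.0, -1.1]
width: 0.333
clock: 22.68
tool_pos: [0.6707, -0.1217, 0.0398]
eef_rot: [[1.0, 0.001, -0.0], [0.0, -0.0, 1.0], [0.001, -1.0, -0.0]]
contact_force: [-0.6, -0.4, -0.9]
width: 0.82
clock: 23.1
tool_pos: [0.6705, -0.1217, 0.1302]
clock: 23.52
tool_pos: [0.6761, -0.1227, 0.1856]
clock: 23.93
tool_pos: [0.5131, -0.1226, 0.2371]
clock: 24.27
tool_pos: [0.5209, -0.1213, 0.2364]
eef_rot: [[1.0, -0.001, -0.001], [0.001, 0.0, 1.0], [-0.001, -1.0, 0.0]]
contact_force: [0.2, -0.3, -0.9]
width: 0.819
wrist
[509.6 298.5] 2596 z 0.05 [0.613  0.0582] z.012 [0.6331 0.0791] z.062 [0.6066 0.0516] D 0.0618
[100.6 307.5] 501 z 0.05 [ 0.623  -0.3342] z.012 [ 0.6443 -0.3586] z.062 [ 0.6163 -0.3265] D 0.0283
[411.4 302.2] 1426 z 0.05 [ 0.6171 -0.0354] z.012 [ 0.6378 -0.0253] z.062 [ 0.6106 -0.0386] D 0.0426
[539.5 332. ] 472 z 0.05 [0.6499 0.0937] z.012 [0.6744 0.1187] z.062 [0.6422 0.0858] D 0.0285
[320.  358.2] 436 z 0.05 [ 0.6808 -0.123 ] z.012 [ 0.7087 -0.123 
[... 491 characters left out ...]
408.1 396.6] 242 [ 0.2174 -0.191 ]
[396.8 464.2] 118 [ 0.069  -0.1669]
[ 86.3 476.4] 216 [0.0287 0.524 ]
[ 47. 478.] 99 [0.0234 0.6115]
scene
[286.8   4.7] 270 [-0.2713  0.4525]
[333.5   4.6] 352 [-0.1999  0.571 ]
[516.8  62.1] 76 [0.3108 0.8123]
[560.4  88.1] 326 [0.4531 0.821 ]
[592.9 109.7] 29 [0.5564 0.8198]
[466.6 148.7] 327 [0.515  0.4702]
[393.4 226.7] 87 [0.6251 0.1929]
[352.3 251.9] 95 [0.6388 0.0885]
[308.7 280. ] 106 [ 0.6547 -0.0153]
[307.9 304.3] 379 [ 0.7003 -0.0437]
[260.6 309.5] 121 [ 0.6683 -0.1196]
[ 32.2 316.7] 93 [ 0.4819 -0.4646]
[ 10.6 340.2] 100 [ 0.5118 -0.5069]
[ 28.1 341.9] 100 [ 0.5301 -0.4825]
[ 45.7 343.7] 102 [ 0.5485 -0.458 ]
[131.4 374.1] 182 [ 0.6751 -0.3542]
```

View pics/f_wrist.png

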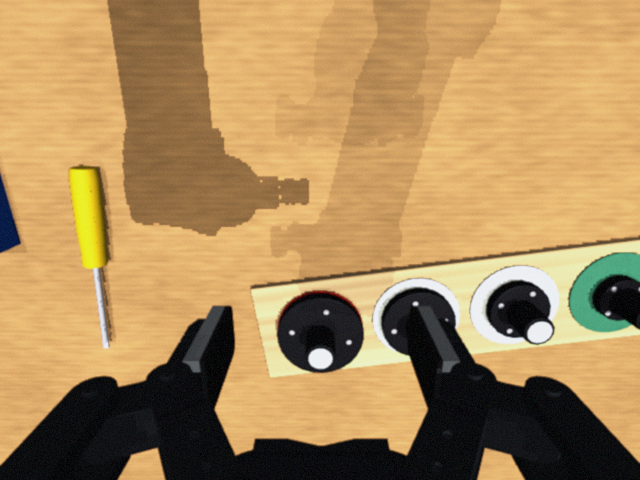

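View pics/f_scene.png

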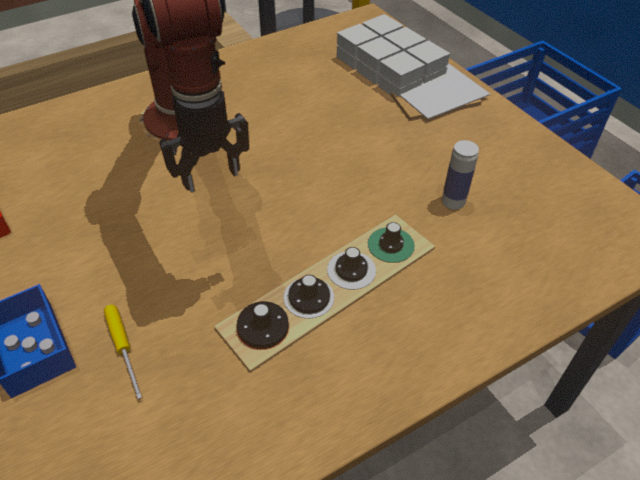

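View pics/f_top.png

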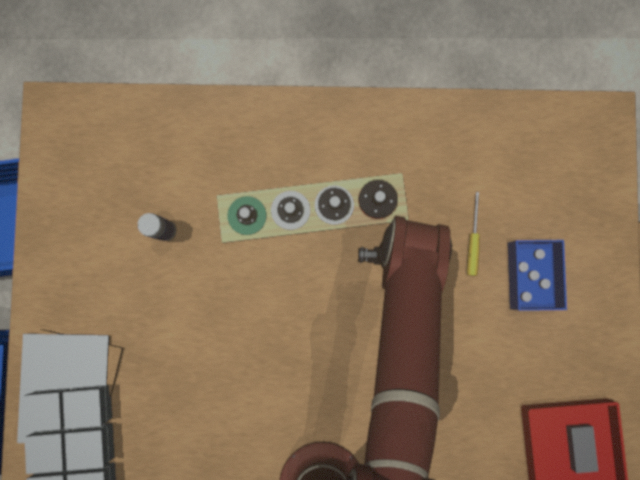

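All four hubs stand upright on their marks: red at (379,196), the whites at (334,201) and (289,207), and green at (244,212) in the top view. The can and screwdriver are at the same pixels as at the start, and the arm is clear.

```bash
python3 -c "
from workcell import *
print(job_done())"
```

```text
the job is handed in; nothing more can be done
None
```

I placed all four hubs upright on the marks, smallest to largest: 48 on green, 63 and 78 on the two whites, and 93 on red. I handed the job in at about 24 s of the 99 s allowed, with the arm lifted well clear.

- **Centring:** in the last top-camera picture, each boss was within about 1.5 mm of its mark's centre. The wrist camera agreed to about 1 mm, the largest error being hub 78.
- **Bystanders:** the spray can and the screwdriver are at the same pixels as at the start.
- **Forces:** the readings printed after each move stayed at about 7 N or less. That peak came as the fingers closed on a hub.
- **Disagreement:** the scene camera reads about 2–4 mm off the top and wrist cameras. The shift is about the same for every hub, so I took it as calibration error.
- **Not measured:** the red mark's rim was hidden under the largest hub at the end. I checked that hub against the mark's position measured earlier.

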